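# Turn the leaf of a board sample book

### The job

Someone left the stiff board leaf of the sample book half raised on the right. With the fingertips, push it up and over the spine, then press it down until it lies flat on the left-hand pile. Only push it: do not pinch the leaf or slam it down, do not shift or lift the book, leave the other things on the desk alone, and move clear at the end.

Things in the scene. Friction and masses are not known exactly. Their poses are not given: they have to be found in the camera images.
- book: Sample book, loose on the desk, 1.4 to 2.1 kg; dark base board 180 x 276 x 8 mm (x, y, z). Origin at the centre of its underside, z up. The spine (steel tube, 15 mm) runs along its x axis across the middle; on each side a fixed pile of boards, 160 mm along x, 16 to 128 mm from the spine, top 26 mm above the desk. Right-hand pile at -y, left-hand at +y. Yaw within 0.55 rad.
- spine (a point): Point on the hinge axis at the middle of the spine, 31 mm above the desk; the axis runs along the book's x.
- leaf (a joint): Leaf angle, rad: 0 = flat on the right-hand pile (book -y), 1.57 upright, 3.14 (stop) = flat on the left-hand pile (book +y). Starts at 0.4 to 0.95. The stiff hinge stays where it is left; turning takes 0.4 to 3 N at the free edge. Stiff board, 160 mm along the spine, 7 mm thick, about 110 g, free edge 125 mm from the hinge axis.
- leaf_edge (a point): Middle of the leaf's free edge, 125 mm from the hinge axis, half-way through the thickness.
- leaf_face: Grey cover sheet, 152 x 108 x 2 mm, on the leaf's upper face as it lies on the right (underneath at the end). The 3 mm core board stands out 4 mm beyond it at the ends and free edge. Origin on the hinge axis at mid-spine; it turns with the leaf, which extends along its -y; at leaf angle 0 its axes are the book's.
- leaf_back: Brown cover sheet of the same size on the leaf's other face: underneath as it lies on the right, on top at the end. Origin and axes as for leaf_face.
- weight: Bystander: brass book weight, 48 mm across, 64 mm tall, round, with a knob. Origin under its centre.
- jar: Bystander: closed jar, 56 mm across, 85 mm tall. Origin under its centre.
- cup: Bystander: white cup, 72 mm across, 95 mm tall. Origin under its centre.
- brick: Bystander: wooden pressing block, 50 x 130 x 45 mm, to the left of the book. Origin under its centre.

How it is judged:
On the way:
1. the leaf has been pushed up past upright (value of joint leaf above 1.7 rad), for 0.05 s.
At the end, for the whole second after the job is handed in: The leaf lies flat on the left-hand pile (within 0.09 rad of its stop, about 11 mm at the free edge) and at rest; the book is flat on the desk within 20 mm of where it was; the weight, jar, cup and block stand within 20 mm of where they were (value of joint leaf above 3.05 rad and velocity of joint leaf between -0.1 and 0.1 rad/s and distance of each of book, weight, jar, cup, brick from where it was at the start of the episode below 0.02 m and angle between book's own z axis and vertical below 0.05 rad and linear speed of book below 0.02 m/s and angle between each of weight, jar, cup, brick's own z axis and vertical below 0.1 rad); the robot touches nothing.
It fails at once if the leaf is pinched: the fingers press on both of its faces at once (contact force between the fingers and leaf_face above 1 N and contact force between the fingers and leaf_back above 1 N).
It fails at once if the leaf is slammed over (faster than 5 rad/s) (velocity of joint leaf above 5 rad/s).
It fails at once if the book is shoved more than 20 mm, lifted or tipped (distance of book from where it was at the start of the episode above 0.02 m or height (world z) of book above 0.012 m or angle between book's own z axis and vertical above 0.12 rad).
It fails at once if the weight, jar, cup or block is moved by more than 20 mm, lifted or tipped (distance of any of weight, jar, cup, brick from where it was at the start of the episode above 0.02 m or angle between any of weight, jar, cup, brick's own z axis and vertical above 0.25 rad).
It also fails if it takes over 40 s, if anything falls off the work surface, if the arm or the gripper's body presses on something with over 40 N, if the wrist force passes 120 N, or if a joint passes its speed limit or range.

### The arm

A 6-joint arm with a two-finger parallel gripper is mounted at the origin on the work surface. World frame = base frame: x ahead of the robot, y to its left, z up, the work surface at z = 0. Lengths are in m, angles in rad, forces in N, time in s.
With the tool pointing down it reaches from about 0.25 to 0.85 m from the base axis. Payload 12.5 kg.
Tool frame: the origin (TCP) lies at the centre of the arm's flange, where the gripper is bolted on; the fingertips stand 186 mm ahead of it and the grasp point (between the pads) lies 167 mm ahead of it; z points along the fingers, y is the direction in which the jaws open and shut (so a half turn about z gives the same grasp; the last joint's range is limited). The gripper opens to 93 mm and grips with 3 to 60 N. Pads are 15 mm wide; open, the fingers measure 128 mm over their backs; the gripper's body (75 mm by 188 mm) begins 65 mm behind the grasp point.
Start: joints at [1.101, 0.351, 1.652, -0, 1.139, -0.085], TCP at [0.206, 0.51, 0.405] pointing down, gripper open.
Joint ranges: [-2.75, 2.75], [-0.79, 2.1], [0.01, 2.65], [-1.57, 4.71], [0.07, 3.14], [-2.87, 2.87]. Speed limits (rad/s): [2.22, 2.22, 2.79, 3.14, 3.14, 3.14].

### API

Orientations are given as a rotation vector (axis times angle).
In Python, from station import telemetry, grab_frame, camera_model, bot gives the robot as it stands.
- The arm moves only by the shell command python3 -m inch 'ROWS'. ROWS is JSON, one flat list of numbers, 7 for each row, row after row: the turn, a rotation vector about the world's x, y, z in degrees, then the shift along the world's x, y, z in m, then the finger opening in m, from 0 to 0.093. A call has 1 to 8 rows; each row is the pose to reach, as a shift and turn from the pose commanded when the call began; what a row does not reach only later rows make up. A row lasts 1/12 s, in which the tool goes at most 41.7 mm and 7.16 degrees, less where a joint would pass 70% of its speed; a pose out of reach is approached as far as the arm can. A call with a gripper value outside its range is refused whole. The fingers move at their own pace and stop on an object; the grip force is fixed at half the most. Time passes only in rows, so rows that repeat a pose let the fingers close. It gives the time, the measured TCP pose, the force and the opening at its end, in the units of the state.
- telemetry.state(): the state, without advancing time (a new reading comes with each control period).
- grab_frame(name): name is "scene" or "top"; returns (picture, depth): 384x512x3 uint8, blue, green, red; 384x512 float32, m along the optical axis (not along the pixel's ray), 0 where there is no reading.
- camera_model(name): a dict with "mtx" (3x3 intrinsics, pixels), "distortion" ([k1, k2, p1, p2, k3] as OpenCV has them; the pictures are not rectified), "extrinsics" (4x4, takes a point from camera to world coordinates). Camera axes: x right, y up, looking along -z (the intrinsics and any distortion apply to the point x, -y, -z); pixel columns grow to the right and rows downward; lengths in m; the calibration is good to about 2 mm. A picture is of the moment at which its call begins. camera_model takes no time and is no camera call.
- bot.finish_job(): hands the job in, once; it reports no verdict.
The state is a dict: "time_s": time; "joint_pos": joint angles; "dq": joint speeds; "joint_efforts": joint torques, N m; "tcp_pos": TCP position; "tool_rot": TCP orientation; "force": force on the tool from outside, world axes, zero at the start; "wrist_torque": the same for the moment, N m; "grip_width": finger opening in m.
Only numpy, scipy, OpenCV 4.12 (cv2) and the standard library are available. Lean on these libraries where they do the work, as an engineer would, in place of code of your own. Each camera call takes 0.05 s, during which the arm holds its last target. There are 200 camera calls.

## Working session

There is one attempt and no reset: what is moved stays moved. The work goes in short steps, Python scripts to look and compute and a shell command to move; the robot and the scene stay as the last step left them, time stands still between calls to the robot, and variables do not carry over. Pictures are saved under pics/ and viewed, about 8 in all and at most 12, crops included, and the job is handed in when it is done.

```bash
mkdir -p pics; cat > h.py <<'E'
import numpy as np, cv2
from station import telemetry, grab_frame, camera_model, bot
def pts(name,depth):
    m=camera_model(name);K=np.array(m['mtx'],float);D=np.array(m['distortion'],float);T=np.array(m['extrinsics'])
    h,w=depth.shape;u,v=np.meshgrid(np.arange(w),np.arange(h))
    p=cv2.undistortPoints(np.stack([u,v],-1).reshape(-1,1,2).astype(np.float32),K,D).reshape(h,w,2)
    P=np.stack([p[...,0]*depth,-p[...,1]*depth,-depth],-1)
    return P@T[:3,:3].T+T[:3,3]
E
python3 - <<'E'
from h import *
for n in ("top","scene"):
    im,d=grab_frame(n);cv2.imwrite(f'pics/{n}0.png',im);np.save(f'{n}0.npy',pts(n,d))
    print(n,(d>0).mean(),np.array(camera_model(n)['extrinsics']).round(2).tolist())
s=telemetry.state();print(s)
E
```

```text
top 0.9959767659505209 [[0.01, 0.98, -0.18, 0.47], [-1.0, -0.0, -0.04, 0.11], [-0.03, 0.18, 0.98, 0.9], [0.0, 0.0, 0.0, 1.0]]
scene 0.996063232421875 [[0.76, -0.41, 0.51, 1.21], [0.65, 0.48, -0.58, -0.56], [-0.01, 0.78, 0.63, 0.8], [0.0, 0.0, 0.0, 1.0]]
{'time_s': 0.1, 'joint_pos': array([ 1.10136815e+00,  3.51201132e-01,  1.65232058e+00, -5.21162403e-05,
        1.13908801e+00, -8.46347195e-02]), 'dq': array([-0.00047548, -0.00197716, -0.0011123 , -0.0004936 , -0.00066147,
        0.0026532 ]), 'joint_efforts': array([ 3.05837202e-04, -4.98027241e+01, -2.85705847e+01,  7.00364728e-02,
        2.38404638e-02, -5.65232904e-05]), 'tcp_pos': array([0.20640437, 0.50969212, 0.4042599 ]), 'tool_rot': array([-6.00631837e-01, -3.08340423e+00,  1.55690912e-03]), 'force': array([ 0.57550726,  1.04805978, -0.73985875]), 'wrist_torque': array([-0.00991321, -0.01340522,  0.00752201]), 'grip_width': 0.09286761021392055}
```

View pics/top0.png

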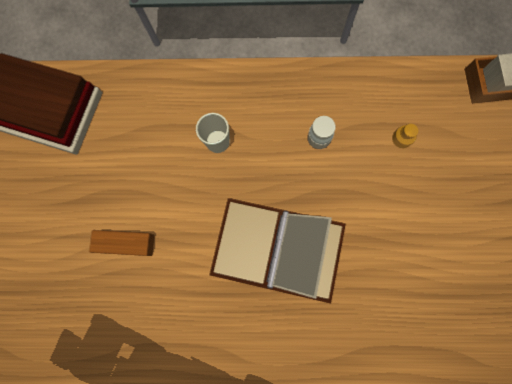

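View pics/scene0.png

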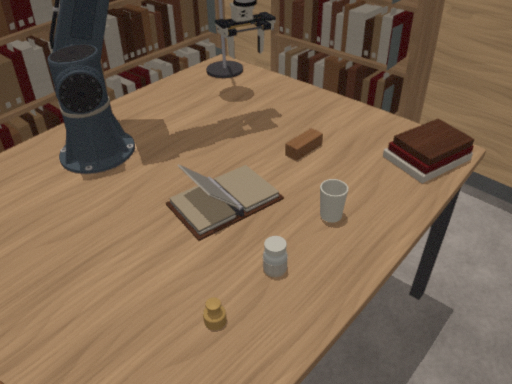

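The top view shows the book with corners at about (229,200), (344,222), (331,300) and (211,275). The grey leaf is around (302,255), and the spine runs from (284,212) to (271,287). The block is at (122,243), with the cup, jar and weight well ahead in +x. Next I'll measure these.

```bash
python3 - <<'E'
from h import *
P=np.load('top0.npy')
def r(p):return P[p[1],p[0]].round(3)
# base board corners / dark board region: points 5<z<.. within region
reg=np.zeros(P.shape[:2],bool);reg[190:310,200:355]=1
Z=P[...,2]
m=(reg&(Z>0.005)).astype(np.uint8)
cs,_=cv2.findContours(m,cv2.RETR_EXTERNAL,cv2.CHAIN_APPROX_NONE);c=max(cs,key=cv2.contourArea)
m2=np.zeros_like(m);cv2.drawContours(m2,[c],-1,1,-1)
low=(m2>0)&(Z<0.033)
q=P[low][:,:2].astype(np.float32)
(cx,cy),sz,a=cv2.minAreaRect(q);print('book',cx,cy,sz,a)
im=cv2.imread('pics/top0.png').astype(int)
for p in [(245,240),(336,250),(284,213),(272,286),(278,250)]:print(p,r(p),im[p[1],p[0]])
sat=im.max(2)-im.min(2)
leaf=reg&(Z>0.04)
Q=P[leaf];c0=Q.mean(0);u,s,v=np.linalg.svd(Q-c0,full_matrices=False);n=v[2]*np.sign(v[2][2]);print('leaf n',n,c0,len(Q),'rms',s[2]/len(Q)**.5,'angle',np.arccos(n[2]))
print('leaf z',np.percentile(Q[:,2],[1,50,99]))
ax=np.cross([0,0,1],n);ax/=np.linalg.norm(ax);print('hinge axis',ax,np.degrees(np.arctan2(ax[1],ax[0])))
print('extent axis',np.percentile((Q-c0)@ax,[0.5,99.5]))
for n,b in dict(brick=(80,170,220,265),cup=(190,240,105,160),jar=(300,345,110,155),weight=(390,425,118,150)).items():
    S=P[b[2]:b[3],b[0]:b[1]].reshape(-1,3);S=S[S[:,2]>0.015];print(n,S.min(0).round(3),S.max(0).round(3))
E
```

```text
book 0.5036535263061523 0.08937826752662659 (0.27700740098953247, 0.18625295162200928) 78.00300598144531
(245, 240) [0.519 0.162 0.028] [130 172 195]
(336, 250) [ 0.498 -0.038  0.027] [124 168 191]
(284, 213) [0.578 0.075 0.04 ] [134 137 141]
(272, 286) [0.421 0.102 0.035] [115 120 126]
(278, 250) [0.497 0.089 0.038] [172 172 178]
leaf n [-0.23130519 -0.97259445  0.0236208 ] [0.48878078 0.04379644 0.09997504] 3569 rms 0.025666768750720922 angle 1.5471733259563936
leaf z [0.04056394 0.08692171 0.89825962]
hinge axis [ 0.97286589 -0.23136975  0.        ] -13.377727832027423
extent axis [-0.07708803  0.08136364]
brick [0.471 0.107 0.015] [0.539 0.504 0.898]
cup [0.471 0.107 0.015] [0.79  0.267 0.898]
jar [ 0.471 -0.035  0.015] [0.786 0.107 0.898]
weight [ 0.471 -0.227  0.015] [0.784 0.107 0.898]
```

```bash
python3 - <<'E'
from h import *
P=np.load('top0.npy');Z=P[...,2];ok=Z<0.3
reg=np.zeros(Z.shape,bool);reg[190:310,200:355]=1
leaf=reg&ok&(Z>0.05)
Q=P[leaf];c0=Q.mean(0);u,s,v=np.linalg.svd(Q-c0,full_matrices=False);n=v[2]*np.sign(v[2][2])
ax=np.cross(n,[0,0,1]);ax*=np.sign(ax[0])/np.linalg.norm(ax)
print('n',n,'rms',s[2]/len(Q)**.5,'angle',np.arccos(n[2]),'yaw',np.degrees(np.arctan2(ax[1],ax[0])),'zmax',np.percentile(Q[:,2],99.5))
top=Q[Q[:,2]>np.percentile(Q[:,2],93)];print('edge mid',np.median(top,0),(top@ax).min(),(top@ax).max(), 'book ctr along',np.dot([.5037,.0894],ax[:2]))
for nm,b in dict(brick=(80,170,220,265),cup=(190,240,105,160),jar=(300,345,110,155),weight=(390,425,118,150)).items():
    S=P[b[2]:b[3],b[0]:b[1]].reshape(-1,3);S=S[(S[:,2]>0.015)&(S[:,2]<.3)];print(nm,S.min(0).round(3),S.max(0).round(3))
from scipy.spatial.transform import Rotation as R
print(R.from_rotvec(telemetry.state()['tool_rot']).as_matrix().round(3))
E
```

```text
n [0.14911591 0.68020546 0.71769421] rms 0.0012796523343604114 angle 0.7703108961630566 yaw -12.364886006967106 zmax 0.12179070772273994
edge mid [0.47576249 0.0071659  0.12004687] 0.3902684648795546 0.5493053701545478 book ctr along 0.4728721983836144
brick [0.485 0.372 0.015] [0.539 0.504 0.051]
cup [0.72  0.197 0.015] [0.79  0.267 0.1  ]
jar [ 0.734 -0.035  0.015] [0.786 0.019 0.091]
weight [ 0.736 -0.227  0.015] [ 0.784 -0.18   0.068]
[[-0.927  0.375 -0.   ]
 [ 0.375  0.927 -0.001]
 [ 0.    -0.001 -1.   ]]
```

```bash
cat > plan.py <<'E'
from h import *
yaw=np.radians(-12.4);ex=np.array([np.cos(yaw),np.sin(yaw),0]);ey=np.array([-ex[1],ex[0],0]);H=np.array([.503,.0894,.031])
def W(p,off=0):return H+ex*off+ey*p[0]+np.array([0,0,p[1]])
def tip2(th,a,s=.02,gap=0):
    r=np.array([-np.cos(th),np.sin(th)]);b=-np.array([np.sin(th),np.cos(th)])
    d=np.array([np.sin(a),-np.cos(a)]);nf=np.array([np.cos(a),np.sin(a)])
    if th<np.pi/2: return .125*r+.0015*b+s*d-(.0075+gap)*nf
    return (.125-s)*r+.0035*b-(.0075+gap)*nf*np.sin(th)
def tcp(th,a,**k):return W(tip2(th,a,**k)-.186*np.array([np.sin(a),-np.cos(a)]))
E
python3 - <<'E'
from plan import *
print('ex',ex,'standoff',tcp(.77,np.radians(30),gap=.05).round(4))
for t in [44,50,60,70,80,90,100,110,120,130,140,150,160,170,175,180]:
    a=max(0,30*(90-t)/46);print(t,round(a,1),tcp(np.radians(t),np.radians(a)).round(4))
print(telemetry.state()['tcp_pos'])
E
```

```text
ex [ 0.97667228 -0.21473533  0.        ] standoff [ 0.455 -0.129  0.232]
44 30.0 [ 0.4643 -0.0868  0.2568]
50 26.1 [ 0.4684 -0.0681  0.2716]
60 19.6 [ 0.4758 -0.0341  0.2924]
70 13.0 [0.4839 0.0025 0.308 ]
80 6.5 [0.4924 0.0411 0.3179]
90 0 [0.5006 0.0787 0.322 ]
100 0 [0.5046 0.0966 0.321 ]
110 0 [0.5085 0.1144 0.3169]
120 0 [0.5122 0.1314 0.3097]
130 0 [0.5157 0.1471 0.2997]
140 0 [0.5188 0.1611 0.2872]
150 0 [0.5213 0.1728 0.2725]
160 0 [0.5234 0.1821 0.2562]
170 0 [0.5248 0.1885 0.2387]
175 0 [0.5253 0.1906 0.2296]
180 0 [0.5255 0.192  0.2205]
[0.20640437 0.50969212 0.4042599 ]
```

```bash
python3 -m inch '[0,0,-50,0.12,-0.30,0,0, 0,0,-50,0.12,-0.30,0,0, 0,0,-50,0.12,-0.30,0,0, 0,0,-50,0.12,-0.30,0,0, 0,0,-50,0.12,-0.30,0,0, 0,0,-50,0.12,-0.30,0,0, 0,0,-50,0.12,-0.30,0,0, 0,0,-50,0.12,-0.30,0,0]'; python3 -m inch '[0,0,-30.4,0.13,-0.33,0,0, 0,0,-30.4,0.13,-0.33,0,0, 0,0,-30.4,0.13,-0.33,0,0, 0,0,-30.4,0.13,-0.33,0,0, 0,0,-30.4,0.13,-0.33,0,0, 0,0,-30.4,0.13,-0.33,0,0, 0,0,-30.4,0.13,-0.33,0,0, 0,0,-30.4,0.13,-0.33,0,0]'; python3 - <<'E'
from plan import *
from scipy.spatial.transform import Rotation as R
s=telemetry.state();Rc=R.from_rotvec(s['tool_rot'])
y=np.column_stack([ex,np.cross([0,0,-1.],ex),[0,0,-1]])
Rt=np.column_stack([np.cross(ex,[0,0,-1.]),ex,[0,0,-1]])
print(s['tcp_pos'],s['grip_width'],np.degrees((R.from_matrix(Rt)*Rc.inv()).as_rotvec()))
E
```

```text
time_s: 0.77
tcp_pos: [0.3266, 0.2074, 0.4047]
tool_rot: [1.858, 2.533, -0.0]
force: [1.9, -0.6, -0.1]
grip_width: 0.0445
time_s: 1.43
tcp_pos: [0.4487, -0.1026, 0.4046]
tool_rot: [-2.45, -1.967, 0.0]
force: [1.0, 1.3, 0.2]
grip_width: 0.0009
[ 0.44874594 -0.10263901  0.40463091] 0.0008830194079644235 [-0.00456167 -0.00626123  0.07385749]
```

```bash
python3 -m inch '[29.3,-6.4,0,0,-0.02,0,0, 29.3,-6.4,0,0,-0.02,0,0, 29.3,-6.4,0,0,-0.02,0,0, 29.3,-6.4,0,0,-0.02,0,0, 29.3,-6.4,0,0,-0.02,0,0, 29.3,-6.4,0,0,-0.02,0,0, 29.3,-6.4,0,0,-0.02,0,0]'; python3 -m inch '[0,0,0,0,0.01,-0.04,0, 0,0,0,0,0.01,-0.08,0, 0,0,0,0,0.01,-0.12,0, 0,0,0,0,0.01,-0.15,0, 0,0,0,0,0.01,-0.17,0, 0,0,0,0,0.01,-0.172,0, 0,0,0,0,0.01,-0.172,0]'
python3 - <<'E'
from h import *
im,d=grab_frame('scene');cv2.imwrite('pics/scene1.png',cv2.resize(im[80:300,100:400],None,fx=2.5,fy=2.5))
E
```

```text
time_s: 2.02
tcp_pos: [0.4485, -0.1204, 0.4046]
tool_rot: [-2.151, -1.728, -0.57]
force: [-0.5, 0.2, 0.5]
grip_width: 0.0004
time_s: 2.6
tcp_pos: [0.4487, -0.11, 0.2325]
tool_rot: [-2.148, -1.727, -0.571]
force: [0.3, -0.8, 1.0]
grip_width: 0.0007
```

View pics/scene1.png

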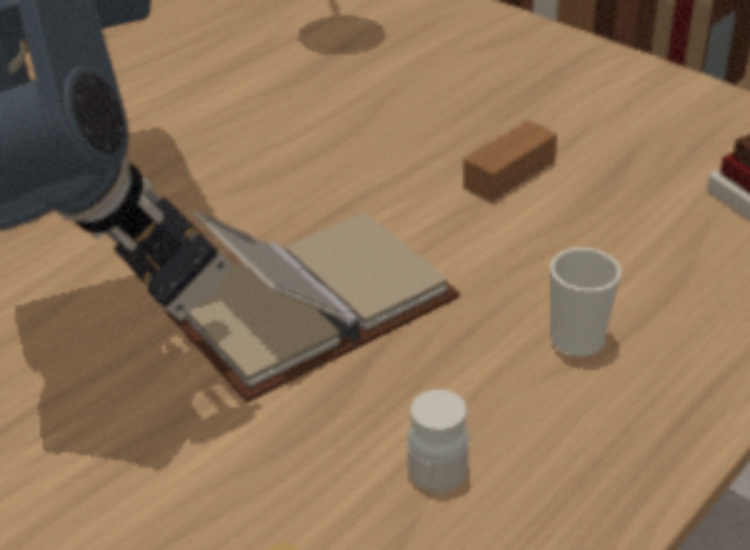

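The view shows the closed fingertips at about (195,305), low beside and just under the leaf's free edge at (205,220). Everything else is clear. I'll start pushing along the arc.

```bash
python3 -m inch '[0,0,0,0.008,0.012,0.012,0, 0,0,0,0.015,0.023,0.024,0, -2,0.4,0,0.017,0.033,0.032,0, -3.8,0.8,0,0.019,0.042,0.039,0, -5.4,1.2,0,0.021,0.050,0.045,0, -6.8,1.5,0,0.023,0.058,0.050,0, -8.5,1.9,0,0.025,0.067,0.055,0, -10.2,2.2,0,0.027,0.076,0.060,0]'
python3 - <<'E'
from h import *
im,d=grab_frame('scene');cv2.imwrite('pics/scene2.png',cv2.resize(im[80:300,100:400],None,fx=2.5,fy=2.5))
E
```

```text
time_s: 3.32
tcp_pos: [0.4759, -0.034, 0.2951]
tool_rot: [-2.265, -1.821, -0.39]
force: [-0.1, -1.5, -1.4]
grip_width: 0.0006
```

View pics/scene2.png

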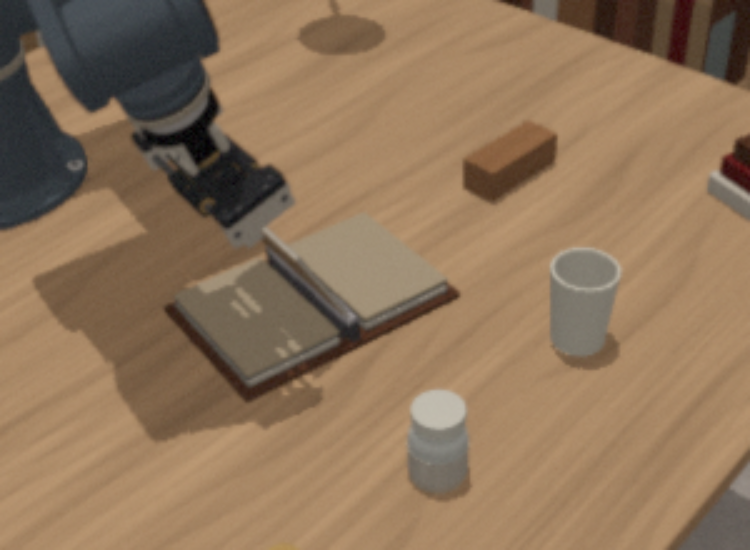

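The leaf is up to about 60° with its edge at (265,235), and the fingertip is in contact at (245,240). The book hasn't visibly shifted, so I'll carry on to upright.

```bash
python3 -m inch '[-1.6,0.4,0,0.002,0.009,0.001,0, -3.2,0.7,0,0.004,0.018,0.003,0, -6.4,1.4,0,0.008,0.036,0.009,0, -9.6,2.1,0,0.012,0.056,0.014,0, -12.7,2.8,0,0.0165,0.075,0.019,0, -15.9,3.5,0,0.0205,0.094,0.021,0, -19.1,4.2,0,0.0245,0.113,0.023,0, -19.1,4.2,0,0.0245,0.113,0.023,0]'
python3 - <<'E'
from plan import *
s=telemetry.state();print(s['tcp_pos'],s['tool_rot'],s['force'])
im,d=grab_frame('scene');cv2.imwrite('pics/scene3.png',cv2.resize(im[80:300,100:400],None,fx=2.5,fy=2.5))
E
```

```text
time_s: 4.03
tcp_pos: [0.5006, 0.0808, 0.3177]
tool_rot: [2.444, 1.968, 0.001]
force: [-0.0, 0.2, 0.3]
grip_width: 0.0008
[0.50063325 0.08077478 0.31768416] [2.44365230e+00 1.96788485e+00 1.48779365e-03] [-0.03949515  0.20969441  0.30996945]
```

View pics/scene3.png

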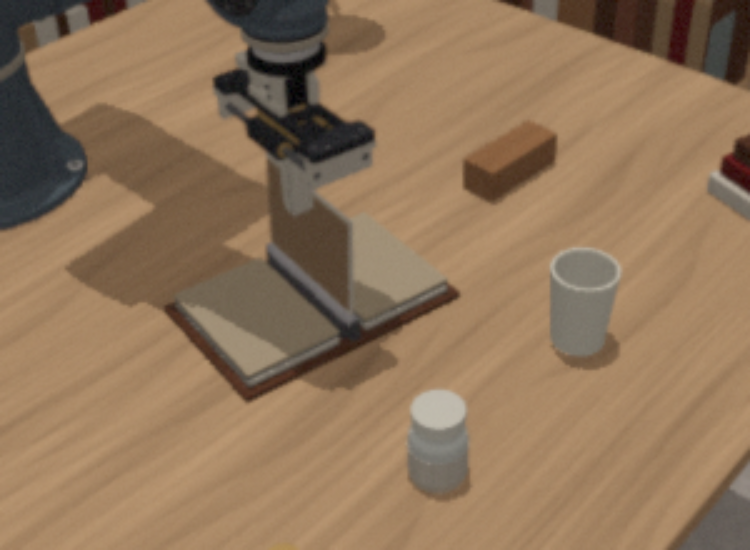

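The leaf is now upright, with the fingers on its brown back face at (300,190), and the book is in place. I'll go over and down to about 145°.

```bash
python3 -m inch '[0,0,0,0.003,0.011,0.003,0, 0,0,0,0.0055,0.023,0.002,0, 0,0,0,0.0083,0.0355,-0.0015,0, 0,0,0,0.011,0.0475,-0.007,0, 0,0,0,0.0135,0.059,-0.013,0, 0,0,0,0.0157,0.0695,-0.0205,0, 0,0,0,0.018,0.079,-0.0295,0, 0,0,0,0.0195,0.0865,-0.038,0]'
```

```text
time_s: 4.75
tcp_pos: [0.5197, 0.1663, 0.2764]
tool_rot: [-2.448, -1.968, 0.001]
force: [-1.0, -0.9, 1.7]
grip_width: 0.0003
```

```bash
python3 -m inch '[0,0,0,0.0028,0.0113,-0.013,0, 0,0,0,0.004,0.017,-0.0235,0, 0,0,0,0.005,0.021,-0.033,0, 0,0,0,0.0053,0.0235,-0.042,0, 0,0,0,0.0056,0.025,-0.048,0, 0,0,0,0.0057,0.0255,-0.052,0, 0,0,0,0.0057,0.0255,-0.054,0, 0,0,0,0.0057,0.0255,-0.054,0]'
python3 - <<'E'
from h import *
im,d=grab_frame('scene');cv2.imwrite('pics/scene4.png',cv2.resize(im[80:300,100:400],None,fx=2.5,fy=2.5))
E
```

```text
time_s: 5.42
tcp_pos: [0.5253, 0.1904, 0.2235]
tool_rot: [-2.449, -1.967, 0.0]
force: [0.7, 0.1, 0.9]
grip_width: 0.0004
```

View pics/scene4.png

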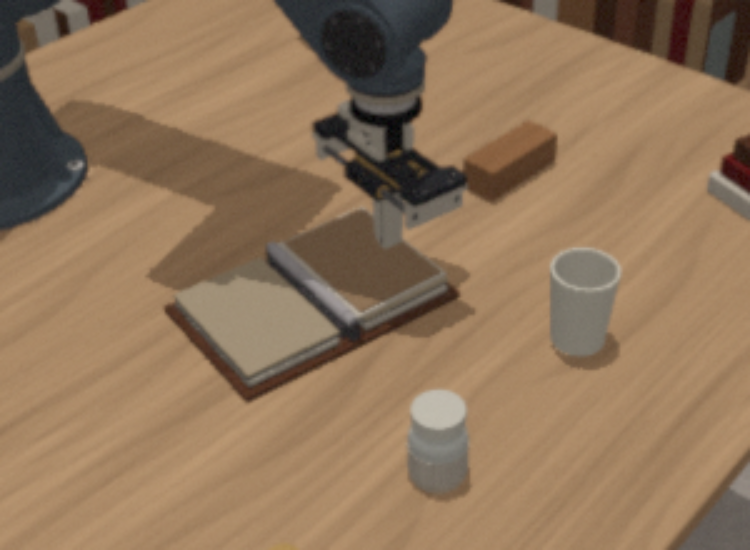

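The leaf is almost flat on the left, with the tip resting on it at (388,243). I'll press down gently in 1 mm steps and watch the force.

```bash
python3 -m inch '[0,0,0,0,0,-0.001,0, 0,0,0,0,0,-0.002,0, 0,0,0,0,0,-0.003,0, 0,0,0,0,0,-0.003,0]'; python3 -m inch '[0,0,0,0,0,-0.001,0, 0,0,0,0,0,-0.002,0, 0,0,0,0,0,-0.002,0]'
```

```text
time_s: 5.8
tcp_pos: [0.5254, 0.1906, 0.2209]
tool_rot: [2.449, 1.967, 0.001]
force: [0.4, 0.6, 1.0]
grip_width: 0.0005
time_s: 6.05
tcp_pos: [0.5255, 0.1907, 0.2205]
tool_rot: [2.449, 1.968, 0.001]
force: [-6.0, -2.8, 22.0]
grip_width: 0.0005
```

The force has risen to 22 N with the tip stopped at z ≈ 0.0345, which is exactly the height of the flat leaf's top. I'll lift straight up, back away and check.

```bash
python3 -m inch '[0,0,0,0,0,0.004,0, 0,0,0,0,0,0.015,0, 0,0,0,0,0,0.04,0, 0,0,0,0,0,0.08,0, 0,0,0,0,0,0.12,0, 0,0,0,0,0,0.15,0, 0,0,0,0,0,0.15,0]'; python3 -m inch '[0,0,0,-0.03,0.04,0,0, 0,0,0,-0.06,0.08,0,0, 0,0,0,-0.09,0.12,0,0, 0,0,0,-0.12,0.15,0,0, 0,0,0,-0.15,0.18,0,0, 0,0,0,-0.18,0.21,0,0, 0,0,0,-0.18,0.21,0,0, 0,0,0,-0.18,0.21,0,0]'
python3 - <<'E'
from plan import *
im,d=grab_frame('top');cv2.imwrite('pics/top5.png',im)
P=pts('top',d);P0=np.load('top0.npy');Z=P[...,2]
reg=np.zeros(Z.shape,bool);reg[190:310,200:355]=1
m=reg&(d>0)&(Z>.005)&(Z<.05);rc=cv2.minAreaRect(P[m][:,:2].astype(np.float32));print('book',rc)
L=(P-H)@np.column_stack([ex,ey,[0,0,1]])
f=reg&(d>0)&(abs(L[...,0])<.06)&(L[...,1]>.03)&(L[...,1]<.11)
A=np.column_stack([L[f][:,1],np.ones(f.sum())]);k=np.linalg.lstsq(A,L[f][:,2],rcond=None)[0];print('leaf slope',k,'mean z',P[f][:,2].mean(), 'angle',np.pi-k[0])
print('colour',im[f].mean(0))
for nm,b in dict(brick=(80,170,220,265),cup=(190,240,105,160),jar=(300,345,110,155),weight=(390,425,118,150)).items():
    S=P[b[2]:b[3],b[0]:b[1]].reshape(-1,3);S=S[(S[:,2]>0.015)&(S[:,2]<.12)];print(nm,S.min(0).round(3),S.max(0).round(3))
E
```

```text
time_s: 6.63
tcp_pos: [0.5261, 0.1909, 0.3755]
tool_rot: [2.446, 1.965, 0.014]
force: [0.2, -0.2, 0.1]
grip_width: 0.0004
time_s: 7.3
tcp_pos: [0.3421, 0.4032, 0.3688]
tool_rot: [-2.445, -1.972, 0.001]
force: [0.6, -0.9, -0.4]
grip_width: 0.0005
book ((0.49925145506858826, 0.09243941307067871), (0.25882595777511597, 0.3475542664527893), 0.5182408094406128)
leaf slope [0.00111789 0.00448773] mean z 0.03556580472858906 angle 3.140474766101002
colour [ 89.63076152 136.6993988  175.17985972]
brick [0.485 0.373 0.015] [0.539 0.504 0.051]
cup [0.721 0.197 0.015] [0.791 0.266 0.1  ]
jar [ 0.734 -0.034  0.015] [0.786 0.019 0.09 ]
weight [ 0.736 -0.228  0.015] [ 0.783 -0.18   0.068]
```

View pics/top5.png

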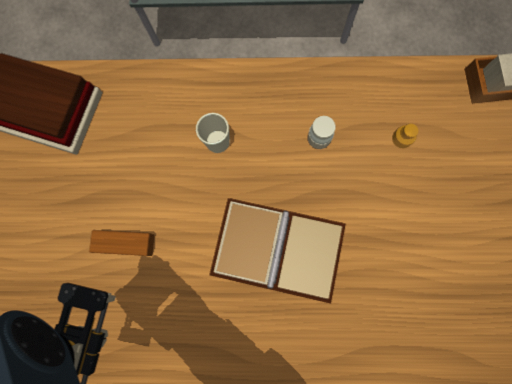

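The leaf lies flat on the left with its brown side up. The book corners are at the same pixels as at the start, (229,200), (344,222), (331,300) and (211,275), and the arm is clear at lower left.

```bash
python3 -c "
from station import bot
print(bot.finish_job())"
```

```text
the job is handed in; nothing more can be done
None
```

The leaf is over the spine and lies flat on the left-hand pile, and I've handed in the job. I pushed it with closed fingertips from about 0.77 rad through upright, pressed it down gently until the force read 22 N, then lifted off and backed away. It took about 7.4 s on the robot's clock, well under the 40 s limit.

- **Leaf:** the last look measured it at about 3.14 rad, top surface 35 mm above the desk, brown side up.
- **Other things on the desk:** block, cup, jar and weight are within 1 mm of where they started.
- **Book:** its corners are at the same pixels in the top view as at the start. My final rectangle fit for the book disagreed on size (259 x 348 mm) because I left out the outlier filter, so I relied on the corner pixels instead.
- **Arm:** it was clear of everything in the last picture, with the wrist force back to noise level.

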